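# Wedge up the microscope's tilting stage plate

### The job

Pluck the yellow levelling wedge out of the blue pocket tray, set it flat on the aluminium stage base and push it, thin end first, between the two brass rests under the front edge of the black stage plate until that edge has just lifted off its rests, by about 3 mm. Finish while still gripping the wedge in place with the plate resting on the wedge alone; nothing is let go. Leave the other tray pieces, the bottle, the flashlight and the slide box where they are.

Things in the scene. Friction and masses are not known exactly. Their poses are not given: they have to be found in the camera images.
- stage_base: Fixed aluminium stage base, 260 x 140 x 8 mm. Origin on the table, straight below the plate's front bar; +x: push direction, from the open apron (x -115 to 0 mm) towards the hinge (x 125 mm); y along the bar; z up. Two brass rests, 18 x 14 mm, 11 mm high, stand on it at x 18, y +50 and -50 mm (86 mm free between). Highest points above the table: plate 27, hinge cheeks 32 mm.
- lip (a point): Centre of the round steel bar (8 mm thick, 112 mm wide, along y) that forms the front edge of the black hinged plate (123 x 120 x 8 mm) and moves with it. At rest 19 mm above the table, its underside 7 mm above the base's top face; at 22 mm the edge is lifted by 3 mm.
- plate (a joint): Hinge angle of the black stage plate about its far edge, 125 mm from the front bar: 0 = down on its rests, positive = front edge raised (0.024 rad is 3 mm). No spring; it weighs about 2 N at the front edge.
- wedge_grip (a point): Centre of the upright post at the thick end of the loose yellow plastic wedge (about 50 g), 23 mm above its flat underside. Post 16 mm (x) x 20 mm (y) x 46 mm tall: pinch it across y, best about 32 mm above the underside so that the fingertips clear the tray. +x points to the thin end, 58 mm ahead of this point; z up.
- wedge: The wedge as a whole, 66 x 20 mm; origin at the centre of its underside, axes as wedge_grip. 3 mm thick at the thin end (x = 33 mm), its top slopes up to 17 mm at the post (x = -17 mm). Pushed flat on the base it first touches the bar with its thin end 13.7 mm past the bar's centre, then lifts it 1 mm per 3.6 mm (3 mm at 24.4 mm past). The push takes 3 to 15 N.
- tray: Fixed blue pocket tray, 82 x 100 x 12 mm, origin under its centre on the table. Three pockets along y, centres at y -32.3, 0, +32.3 mm, each about 76 x 29 mm; floor 3 mm above the table. Wedge, gauge block and spacer lie in any of them; the thin end points to the tray's +x within about 3 degrees.
- gauge_block: Loose flat steel block 50 x 22 x 10 mm in a tray pocket, origin at the centre of its underside. Leave alone.
- spacer: Loose brass disc, 23 mm diameter, 9 mm high, in a tray pocket, origin at the centre of its underside. Leave alone.
- flashlight: Loose red flashlight lying along its y, 165 mm long, 56 mm high, origin on the table near its middle. Bystander.
- oil_bottle: Loose small bottle, 28 mm diameter, 70 mm tall, standing, origin at the centre of its underside. Bystander.
- slide_box: Loose blue slide box 90 x 130 x 35 mm, origin at the centre of its underside. Bystander.
Things that resemble listed ones, but are neither listed nor needed, are in the scene too. What is meant by the wedge is not orange, pink or red, and is the smaller of those in its own colour.

How it is judged:
By the outcome, as a careful person would: the job done as asked, in the order asked, and still so for the second after the job is handed in, while the arm keeps its last pose, push and grip.
It also fails if it takes over 48 s, if anything falls off the work surface, if the arm or the gripper's body presses on something with over 40 N, if the wrist force passes 120 N, or if a joint passes its speed limit or range.

### The arm

A 6-joint arm with a two-finger parallel gripper is mounted at the origin on the work surface. World frame = base frame: x ahead of the robot, y to its left, z up, the work surface at z = 0. Lengths are in mm, angles in rad, forces in N, time in s.
With the tool pointing down it reaches from about 325 to 900 mm from the base axis. Payload 3.5 kg.
Tool frame: the origin (TCP) lies midway between the tips of the shut fingers; the grasp point (between the pads) lies 19 mm behind it (bot.grip_depth is the distance from the TCP to the grasp point, in mm); z points along the fingers, y is the line along which they close (so a half turn about z gives the same grasp; the last joint's range is limited). The gripper opens to 85 mm and grips with 20 to 120 N. Pads are 22 mm wide; open, the fingers measure 114 mm over their backs; the gripper's body (76 mm by 85 mm) begins 54 mm behind the grasp point. The pads swing forward as they close: fully open they stand 13 mm farther back than shut.
Start: joints at [1.127, 0.276, -0.026, 1.268, 0, 1.467], TCP at [208.907, 589.05, 231.313] pointing down, gripper open.
Joint ranges: [-3.12, 3.12], [-0.85, 1.88], [-1.08, 1.24], [-1.95, 2.15], [-1.57, 1.53], [-3.14, 3.14]. Speed limits (rad/s): [2.57, 2.57, 3.14, 3.14, 3.14, 3.14].

### API

Orientations are given as a unit quaternion [w, x, y, z].
In Python, from workcell import bot gives the robot as it stands.
- The arm moves only by the tool arm_command, never from a script. Its arguments are lists of equal length, an entry for each row: "dr": the turn, a rotation vector about the world's x, y, z in degrees, a list of three; "linear": the shift along the world's x, y, z in m, a list of three; "hand": the finger opening in m, from 0 to 0.0854. In form: {"dr": [[wx, wy, wz], ...], "linear": [[x, y, z], ...], "hand": [hand, ...]}. A call has 1 to 10 rows; each row is the pose to reach, as a shift and turn from the pose commanded when the call began; what a row does not reach only later rows make up. A row lasts 1/10 s, in which the tool goes at most 50 mm and 8.59 degrees, less where a joint would pass 70% of its speed; a pose out of reach is approached as far as the arm can. A call with a gripper value outside its range is refused whole. The fingers move at their own pace and stop on an object; the grip force is fixed at half the most. Time passes only in rows, so rows that repeat a pose let the fingers close. It gives the time, the measured TCP pose, the force, the opening and the grip force at its end, in the units of the state.
- bot.read_state(): the state, without advancing time (a new reading comes with each control period).
- bot.camera(name): name is "side" or "top" or "wrist"; returns (picture, depth): 480x640x3 uint8, red, green, blue; 480x640 float32, mm along the optical axis (not along the pixel's ray), 0 where there is no reading.
- bot.get_calibration(name): a dict with "intrinsics" (3x3 intrinsics, pixels), "cam_to_world" (4x4, takes a point from camera to world coordinates). Camera axes: x right, y down, z forward; pixel columns grow to the right and rows downward; lengths in mm; the calibration is good to about 2 mm. A picture is of the moment at which its call begins: read the wrist's pose just before it. get_calibration takes no time and is no camera call; for the wrist camera it gives the pose at the moment of the call.
- bot.sign_off(): hands the job in; it is judged then, once.
The state is a dict: "t": time; "q": joint angles; "joint_velocities": joint speeds; "tau": joint torques, N m; "position": TCP position; "tool_rot": TCP orientation; "force": force on the tool from outside, world axes, zero at the start; "wrist_torque": the same for the moment, N m; "gripper_width": opening from 0.0 (shut) to 1.0 (fully open); "grasp_force": force on a finger pad.
Only numpy, scipy, OpenCV 4.12 (cv2) and the standard library are available. Lean on these libraries where they do the work, as an engineer would, in place of code of your own. Each camera call takes 0.05 s, during which the arm holds its last target. There are 200 camera calls.

## Working session

There is one attempt and no reset: what is moved stays moved. The work goes in short steps, Python scripts to look and compute and a tool call to move; the robot and the scene stay as the last step left them, time stands still between calls to the robot, and variables do not carry over. Pictures are saved under pics/ and viewed, at most 10 in all, crops included, and the job is handed in when it is done.

Besides the shell and the picture viewer there is one more tool, called after "Emit:" by a JSON object that holds its "method" and its "body", one argument or row to a line. arm_command: Moves the arm, as the interface text tells. Its arguments: {"type":"object","properties":{"dr":{"type":"array","items":{"type":"array","items":{"type":"number"}}},"linear":{"type":"array","items":{"type":"array","items":{"type":"number"}}},"hand":{"type":"array","items":{"type":"number"}}},"required":["dr","linear","hand"]}

```bash
mkdir -p pics; cat > h.py <<'E'
import numpy as np, cv2
from workcell import bot
def grab(n):
    s=bot.read_state(); c=bot.get_calibration(n); im,d=bot.camera(n)
    return im,d,np.array(c["intrinsics"]),np.array(c["cam_to_world"]),s
def save(im,f): cv2.imwrite(f,cv2.cvtColor(im,cv2.COLOR_RGB2BGR))
def plane(uv,K,T,z):
    uv=np.atleast_2d(np.array(uv,float)); r=np.c_[uv,np.ones(len(uv))]@np.linalg.inv(K).T@T[:3,:3].T
    return T[:3,3]+r*((z-T[2,3])/r[:,2:])
def cloud(d,K,T):
    v,u=np.mgrid[:d.shape[0],:d.shape[1]]
    p=np.stack([(u-K[0,2])/K[0,0]*d,(v-K[1,2])/K[1,1]*d,d],-1)
    return p@T[:3,:3].T+T[:3,3]
E
python3 - <<'E'
from h import *
s=bot.read_state(); print(s)
for n in("top","side"):
    im,d,K,T,_=grab(n); save(im,f"pics/{n}0.png"); np.savez(f"{n}0.npz",im=im,d=d,K=K,T=T); print(n,K.round(0).tolist(),T.round(2).tolist())
E
```

```text
{'t': 0.0, 'q': array([ 1.12659445e+00,  2.77142846e-01, -2.79094799e-02,  1.26798154e+00,
        1.46095578e-05,  1.46737622e+00]), 'joint_velocities': array([-0.00042525,  0.00017847,  0.00250219, -0.0011641 ,  0.00038488,
       -0.00033214]), 'tau': array([ 8.59121678e-05, -4.45511413e+01,  2.95203602e+01,  1.64083159e-02,
       -1.06859777e-04,  6.33236866e-06]), 'position': array([208.5685175 , 588.3408015 , 230.14010264]), 'tool_rot': array([-3.09551090e-04,  1.69567489e-01,  9.85517943e-01, -1.07511883e-03]), 'force': array([0.5846765 , 0.27922476, 0.46262555]), 'wrist_torque': array([ 0.0569841,  0.0152328, -0.0512577]), 'grasp_force': 0.0, 'gripper_width': 1.0029257810436265}
top [[449.0, 0.0, 320.0], [0.0, 449.0, 239.0], [0.0, 0.0, 1.0]] [[0.03, -0.98, 0.19, 401.54], [-1.0, -0.03, -0.0, 10.4], [0.01, -0.19, -0.98, 1062.04], [0.0, 0.0, 0.0, 1.0]]
side [[435.0, 0.0, 322.0], [0.0, 435.0, 239.0], [0.0, 0.0, 1.0]] [[1.0, -0.03, 0.02, 579.94], [-0.04, -0.69, 0.72, -665.07], [-0.01, -0.72, -0.69, 665.34], [0.0, 0.0, 0.0, 1.0]]
```

View pics/top0.png

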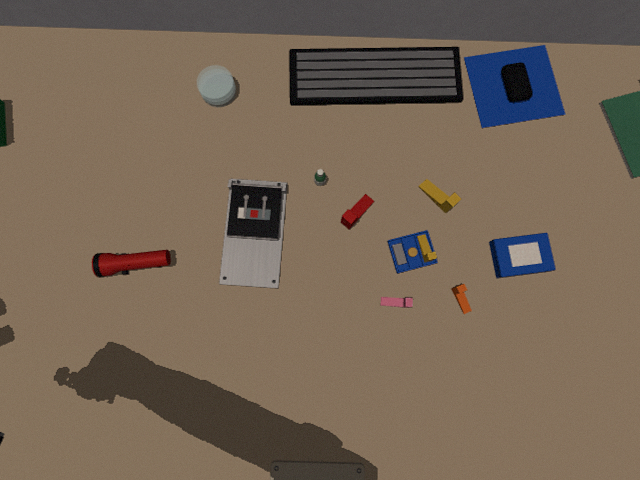

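View pics/side0.png

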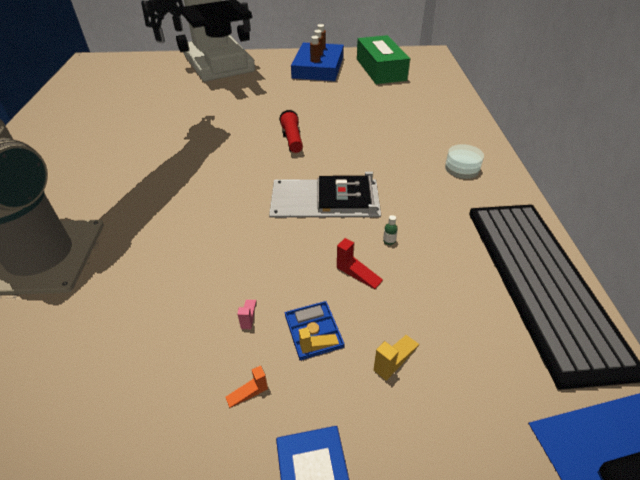

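Top view: the tray is at (412,252) and the stage at (254,233), with its open apron at the bottom and hinge at (256,182). There are two yellow wedges: one in the tray at (427,247), and a longer one loose on the table at (438,195). The one in the tray fits, being the smaller and in the blue tray. Red (357,211), pink (397,302) and orange (462,298) are excluded. Next I'll confirm with a crop and measure.

```bash
python3 - <<'E'
from h import *
A=np.load("top0.npz"); im,d,K,T=[A[k] for k in("im","d","K","T")]
c=cv2.resize(im[150:310,200:480],None,fx=2.85,fy=2.85,interpolation=cv2.INTER_CUBIC); save(c,"pics/crop1.png")
hsv=cv2.cvtColor(im,cv2.COLOR_RGB2HSV); P=cloud(d,K,T)
def comps(m,lo=30):
    n,l,st,ce=cv2.connectedComponentsWithStats(m.astype(np.uint8))
    return [(l==i,st[i],ce[i]) for i in range(1,n) if st[i,4]>lo]
H,S,V=[hsv[...,i].astype(int) for i in range(3)]
print("yellow")
for m,st,ce in comps((H>18)&(H<30)&(S>190)&(V>80)): 
    print(st,ce.round(1),P[m].mean(0).round(),np.percentile(P[m][:,2],[5,50,95]).round(), cv2.minAreaRect(np.argwhere(m)[:,::-1].astype(np.float32)))
print("blue")
for m,st,ce in comps((H>105)&(H<125)&(S>150)&(V>60),150):
    r=cv2.minAreaRect(plane(np.argwhere(m)[:,::-1],K,T,12)[:,:2].astype(np.float32)); print(st,ce.round(1),r)
print("grey stage")
m=((S<40)&(V>110)); m[:, :200]=0; m[:,300:]=0; m[:170]=0; m[300:]=0
for m,st,ce in comps(m,300):
    q=plane(np.argwhere(m)[:,::-1],K,T,8)[:,:2].astype(np.float32); r=cv2.minAreaRect(q); print(st,ce.round(1),r,cv2.boxPoints(r).round().tolist(),np.median(P[m][:,2]))
E
```

```text
yellow
[419 180  41  26 308] [437.7 193.3] [ 718. -272.   27.] [ 4. 15. 65.] ((438.2617492675781, 194.0334014892578), (41.679664611816406, 15.51724910736084), 25.709957122802734)
[418 235  18  25 152] [424.8 246.7] [ 589. -241.   18.] [ 4. 12. 48.] ((424.8868103027344, 247.39625549316406), (26.613229751586914, 10.489887237548828), 60.945396423339844)
blue
[ 464   45  101   83 4976] [512.9  86.6] ((1015.2030029296875, -476.49822998046875), (195.95925903320312, 216.14395141601562), 11.451253890991211)
[388 231  49  42 778] [409.9 252. ] ((577.67041015625, -212.12538146972656), (80.36002349853516, 99.5273208618164), 16.267282485961914)
[ 493  233   62   44 1373] [523.2 254.8] ((577.79296875, -477.92779541015625), (90.31838989257812, 131.9326629638672), 9.022547721862793)
grey stage
[ 219  190   67   98 2949] [250.9 258.9] ((599.3798828125, 166.86395263671875), (138.6417999267578, 228.64085388183594), 87.64801025390625) [[482.0, 102.0], [711.0, 93.0], [716.0, 231.0], [488.0, 241.0]] 6.336786956340802
```

View pics/crop1.png

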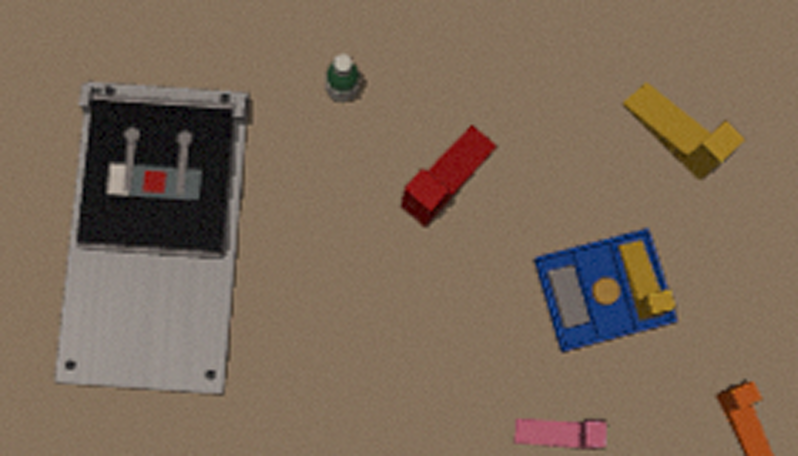

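The crop confirms it: the tray wedge's post is at (431.6,256) in the full picture and its thin end at (424,236), with the grey gauge block and brass disc beside it in the tray. Now I'll move above it.

Emit:
{"method": "arm_command", "body": {
  "dr": [
    [0, 0, 1],
    [0, 0, 3],
    [0, 0, 6],
    [0, 0, 9],
    [0, 0, 12],
    [0, 0, 15],
    [0, 0, 18],
    [0, 0, 21],
    [0, 0, 24],
    [0, 0, 26]
  ],
  "linear": [
    [0.008, -0.02, 0],
    [0.025, -0.06, 0],
    [0.043, -0.102, 0],
    [0.06, -0.144, 0],
    [0.078, -0.186, 0],
    [0.096, -0.228, 0],
    [0.114, -0.27, 0],
    [0.132, -0.312, 0],
    [0.15, -0.354, 0],
    [0.167, -0.396, 0]
  ],
  "hand": [0.06, 0.06, 0.06, 0.06, 0.06, 0.06, 0.06, 0.06, 0.06, 0.06]
}}

```text
t: 1.1
position: [376.0, 191.3, 231.1]
tool_rot: [0.0, -0.057, 0.998, -0.0]
force: [0.7, 0.4, 0.3]
gripper_width: 0.704
grasp_force: 0.0
```

Emit:
{"method": "arm_command", "body": {
  "dr": [
    [0, 0, 1],
    [0, 0, 2],
    [0, 0, 4],
    [0, 0, 6],
    [0, 0, 8],
    [0, 0, 9],
    [0, 0, 10],
    [0, 0, 10],
    [0, 0, 10],
    [0, 0, 10]
  ],
  "linear": [
    [0.018, -0.042, 0],
    [0.036, -0.084, 0],
    [0.054, -0.126, 0],
    [0.072, -0.168, 0],
    [0.09, -0.21, 0],
    [0.108, -0.252, -0.01],
    [0.126, -0.3, -0.02],
    [0.15, -0.345, -0.03],
    [0.17, -0.39, -0.04],
    [0.187, -0.42, -0.04]
  ],
  "hand": [0.06, 0.06, 0.06, 0.06, 0.06, 0.06, 0.06, 0.06, 0.06, 0.06]
}}

```text
t: 2.1
position: [562.3, -229.1, 189.0]
tool_rot: [-0.001, -0.142, 0.99, 0.001]
force: [-0.8, 0.7, 0.2]
gripper_width: 0.705
grasp_force: 0.0
```

Emit:
{"method": "arm_command", "body": {
  "dr": [
    [0, 0, 0],
    [0, 0, 0]
  ],
  "linear": [
    [0, -0.023, 0],
    [0, -0.023, 0]
  ],
  "hand": [0.06, 0.06]
}}

```text
t: 2.3
position: [563.0, -252.9, 190.2]
tool_rot: [-0.0, -0.142, 0.99, -0.0]
force: [-1.0, 1.0, 0.2]
gripper_width: 0.703
grasp_force: 0.0
```

```bash
cat > look.py <<'E'
import sys
from h import *
im,d,K,T,s=grab("wrist"); n=sys.argv[1]; save(im,f"pics/{n}.png"); np.savez(n+".npz",im=im,d=d,K=K,T=T)
print(s["t"],s["position"].round(1),s["tool_rot"].round(4),s["gripper_width"],s["force"].round(1),s["q"].round(2)); print(T.round(2).tolist(),K[0,0])
E
python3 look.py w1
```

```text
2.3 [ 563.  -252.9  190.2] [-5.000e-04 -1.415e-01  9.899e-01 -1.000e-04] 0.7029104358717359 [-1.   1.   0.2] [-0.53  0.29 -0.1   1.18 -0.   -0.81]
[[-0.28, 0.93, 0.25, 500.46], [0.96, 0.27, 0.07, -271.53], [-0.0, 0.26, -0.97, 332.97], [0.0, 0.0, 0.0, 1.0]] 375.3590021934967
```

View pics/w1.png

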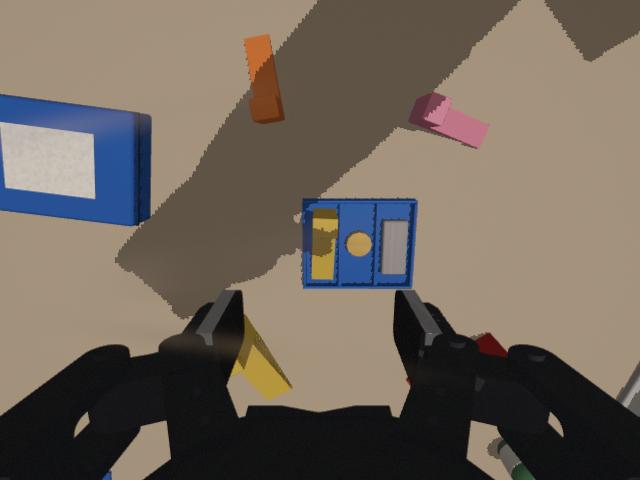

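Wrist view: the tray is at (360,243) and the wedge at (325,245), with its post in shadow at the top (325,220) and its thin end down at (323,278). I'll measure it there.

```bash
cat > wm.py <<'E'
import sys
from h import *
A=np.load(sys.argv[1]+".npz"); im,d,K,T=[A[k] for k in("im","d","K","T")]
hsv=cv2.cvtColor(im,cv2.COLOR_RGB2HSV);H,S,V=[hsv[...,i].astype(int) for i in range(3)]; P=cloud(d,K,T)
near=(np.hypot(P[...,0]-578,P[...,1]+226)<75)&(P[...,2]>-5)&(P[...,2]<70)
b=near&(H>100)&(H<130)&(S>120)
print("tray",cv2.minAreaRect(P[b][P[b][:,2]>8][:,:2].astype(np.float32)),np.percentile(P[b][:,2],[5,95]).round(1))
y=near&(H>15)&(H<35)&(S>150)
n,l,st,ce=cv2.connectedComponentsWithStats(y.astype(np.uint8))
for i in range(1,n):
    if st[i,4]<60: continue
    m=l==i; Q=P[m]; print(st[i],ce[i].round(),"z",np.percentile(Q[:,2],[2,25,50,75,98]).round(1))
    t=Q[Q[:,2]>40]
    if len(t)>10: print("post top",len(t),t.mean(0).round(1),cv2.minAreaRect(t[:,:2].astype(np.float32)))
    t=Q[Q[:,2]<24]; 
    if len(t)>40: print("ramp",cv2.minAreaRect(t[:,:2].astype(np.float32)))
x=near&(P[...,2]>42); t=P[x]; print("high pts",len(t),t.mean(0) if len(t) else 0, t[:,:2].min(0),t[:,:2].max(0),np.argwhere(x).mean(0))
E
python3 wm.py w1
```

```text
tray ((577.0151977539062, -212.36976623535156), (82.50135803222656, 99.37206268310547), 16.354612350463867) [ 2.  12.3]
[313 209  25  24 489] [325. 220.] z [12.4 36.6 48.3 49.1 50. ]
post top 347 [ 558.1 -249.6   48.2] ((559.3222045898438, -249.3517303466797), (11.186478614807129, 18.938066482543945), 13.1739501953125)
ramp ((554.2444458007812, -250.95794677734375), (0.4893024265766144, 17.30572509765625), 14.427037239074707)
[312 238  22  41 691] [323. 261.] z [ 5.9  8.7 11.  13.5 16.6]
ramp ((598.1397705078125, -239.3673553466797), (41.15250015258789, 18.830402374267578), 15.602034568786621)
high pts 542 [ 561.19173907 -248.71786841   48.63441236] [ 551.90834104 -259.69889819] [ 571.56146085 -237.44860584] [227.0202952  324.86162362]
```

Emit:
{"method": "arm_command", "body": {
  "dr": [
    [0, 0, -0.8],
    [0, 0, -0.8],
    [0, 0, -0.8],
    [0, 0, -0.8],
    [0, 0, -0.8],
    [0, 0, -0.8],
    [0, 0, -0.8],
    [0, 0, -0.8],
    [0, 0, -0.8],
    [0, 0, -0.8]
  ],
  "linear": [
    [-0.001, 0.001, -0.02],
    [-0.001, 0.001, -0.045],
    [-0.001, 0.001, -0.07],
    [-0.001, 0.001, -0.095],
    [-0.001, 0.001, -0.12],
    [-0.001, 0.001, -0.14],
    [-0.001, 0.001, -0.155],
    [-0.001, 0.001, -0.166],
    [-0.001, 0.001, -0.174],
    [-0.001, 0.001, -0.174]
  ],
  "hand": [0.05, 0.05, 0.05, 0.05, 0.05, 0.05, 0.05, 0.05, 0.05, 0.05]
}}

```text
t: 3.35
position: [561.4, -248.3, 16.5]
tool_rot: [-0.001, -0.136, 0.991, 0.001]
force: [-0.0, 0.1, 1.0]
gripper_width: 0.583
grasp_force: 0.0
```

Emit:
{"method": "arm_command", "body": {
  "dr": [
    [0, 0, 0],
    [0, 0, 0],
    [0, 0, 0],
    [0, 0, 0],
    [0, 0, 0],
    [0, 0, 0],
    [0, 0, 0],
    [0, 0, 0]
  ],
  "linear": [
    [0, 0, 0],
    [0, 0, 0],
    [0, 0, 0],
    [0, 0, 0],
    [0, 0, 0],
    [0, 0, 0],
    [0, 0, 0],
    [0, 0, 0]
  ],
  "hand": [0.05, 0.03, 0.0, 0.0, 0.0, 0.0, 0.0, 0.0]
}}

```text
t: 4.15
position: [562.8, -249.5, 18.4]
tool_rot: [0.001, -0.136, 0.991, -0.001]
force: [-0.0, -0.1, 5.6]
gripper_width: 0.223
grasp_force: 58.8
```

Emit:
{"method": "arm_command", "body": {
  "dr": [
    [0, 0, 0],
    [0, 0, 0],
    [0, 0, 0],
    [0, 0, 0],
    [0, 0, 0],
    [0, 0, 0],
    [0, 0, 0],
    [0, 0, -1],
    [0, 0, -3],
    [0, 0, -5]
  ],
  "linear": [
    [0, 0, 0.004],
    [0, 0, 0.012],
    [0, 0, 0.024],
    [0, 0, 0.04],
    [0, 0, 0.06],
    [0, 0, 0.08],
    [0, 0.005, 0.1],
    [-0.005, 0.02, 0.115],
    [-0.015, 0.05, 0.12],
    [-0.025, 0.085, 0.12]
  ],
  "hand": [0, 0, 0, 0, 0, 0, 0, 0, 0, 0]
}}

```text
t: 5.15
position: [538.1, -164.4, 139.7]
tool_rot: [0.002, -0.091, 0.996, -0.001]
force: [0.3, 0.5, 0.0]
gripper_width: 0.222
grasp_force: 58.5
```

Emit:
{"method": "arm_command", "body": {
  "dr": [
    [0, 0, -1],
    [0, 0, -3],
    [0, 0, -5],
    [0, 0, -7],
    [0, 0, -9],
    [0, 0, -11],
    [0, 0, -12],
    [0, 0, -12.9],
    [0, 0, -12.9],
    [0, 0, -12.9]
  ],
  "linear": [
    [-0.01, 0.035, 0],
    [-0.02, 0.075, 0],
    [-0.03, 0.115, 0],
    [-0.042, 0.16, 0],
    [-0.054, 0.205, 0],
    [-0.066, 0.25, 0],
    [-0.076, 0.29, 0],
    [-0.083, 0.32, 0],
    [-0.087, 0.336, 0],
    [-0.087, 0.336, 0]
  ],
  "hand": [0, 0, 0, 0, 0, 0, 0, 0, 0, 0]
}}

```text
t: 6.15
position: [449.3, 173.9, 138.1]
tool_rot: [0.0, 0.018, 1.0, 0.0]
force: [-0.2, -0.6, -1.3]
gripper_width: 0.22
grasp_force: 58.6
```

Emit:
{"method": "arm_command", "body": {
  "dr": [
    [0, 0, 0],
    [0, 0, 0]
  ],
  "linear": [
    [0, 0, 0],
    [0, 0, 0]
  ],
  "hand": [0, 0]
}}

```text
t: 6.35
position: [450.2, 171.4, 137.6]
tool_rot: [0.0, 0.02, 1.0, -0.0]
force: [0.4, -0.5, 0.0]
gripper_width: 0.227
grasp_force: 58.6
```

```bash
python3 look.py w2
```

```text
6.35 [450.2 171.4 137.6] [ 2.000e-04  1.990e-02  9.998e-01 -1.000e-04] 0.2267798414713028 [ 0.4 -0.5  0. ] [ 0.23  0.1  -0.46  1.02 -0.    0.27]
[[0.04, 0.96, 0.26, 384.86], [1.0, -0.04, -0.01, 173.86], [-0.0, 0.26, -0.97, 280.28], [0.0, 0.0, 0.0, 1.0]] 375.3590021934967
```

View pics/w2.png

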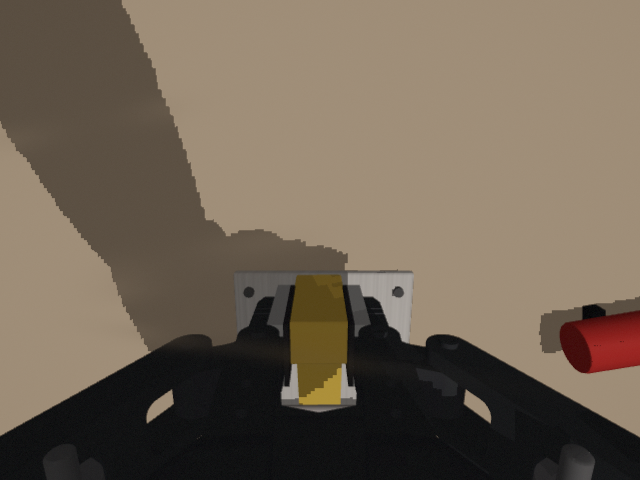

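Wrist view: the wedge is held straight (post at 320,320, ramp at 320,385), and the apron's front corners are at (235,271) and (412,271). I'll measure the corners and the held wedge.

```bash
python3 - <<'E'
from h import *
A=np.load("w2.npz"); im,d,K,T=[A[k] for k in("im","d","K","T")]
hsv=cv2.cvtColor(im,cv2.COLOR_RGB2HSV);H,S,V=[hsv[...,i].astype(int) for i in range(3)]; P=cloud(d,K,T)
g=(S<45)&(V>60)&(P[...,2]>3)&(P[...,2]<13)&(P[...,0]<540); Q=plane(np.argwhere(g)[:,::-1],K,T,8)
print(g.sum(),np.median(P[g][:,2]))
# edges
rows=[];L=[];R=[]
for c in range(245,405,5):
    r=np.flatnonzero(g[:,c]); 
    if len(r): rows.append((c,r[0]))
for r in range(276,330,3):
    c=np.flatnonzero(g[r]); 
    if len(c): L.append((c[0],r)); R.append((c[-1],r))
for n,e in(("front",rows),("L",L),("R",R)):
    q=plane(e,K,T,8); f=cv2.fitLine(q[:,:2].astype(np.float32),cv2.DIST_HUBER,0,.01,.01).ravel(); print(n,f.round(3),q[:,:2].min(0).round(1),q[:,:2].max(0).round(1))
y=(H>15)&(H<35)&(S>150)&(P[...,2]>80)
Q=P[y]; print("yellow z",np.percentile(Q[:,2],[1,10,50,90,99]).round(1))
top=Q[Q[:,2]>145]; print("post top",top.mean(0).round(1),cv2.minAreaRect(top[:,:2].astype(np.float32)),np.argwhere(y).min(0),np.argwhere(y).max(0))
rp=Q[Q[:,2]<130]; print("rest",np.percentile(rp,[2,98],axis=0).round(1))
# stage from the top view: black plate front edge
A=np.load("top0.npz"); im,d,K,T=[A[k] for k in("im","d","K","T")]
v=im.max(2); m=np.zeros(v.shape,np.uint8); m[185:240,225:290]=(v[185:240,225:290]<45)
m=cv2.morphologyEx(m,cv2.MORPH_CLOSE,np.ones((15,15)))
q=plane(np.argwhere(m)[:,::-1],K,T,27)[:,:2].astype(np.float32); r=cv2.minAreaRect(q); print("plate",r,cv2.boxPoints(r).round(1).tolist())
E
```

```text
4521 7.846004594030944
front [4.00000e-02 9.99000e-01 4.82050e+02 1.76757e+02] [479.5 113.5] [484.3 232.4]
L [ 9.99000e-01 -3.70000e-02  5.04682e+02  1.03564e+02] [483.3 102.7] [526.6 104.6]
R [ 9.99000e-01 -4.20000e-02  5.08669e+02  2.41607e+02] [488.7 240.4] [532.1 242.6]
yellow z [125.2 127.9 157.3 168.7 169.6]
post top [446.5 171.3 165. ] ((422.0223693847656, 172.16091918945312), (19.22304916381836, 74.39988708496094), 88.01384735107422) [275 289] [403 347]
rest [[441.9 160.3 124.7]
 [507.4 179.1 129.9]]
plate ((665.37548828125, 160.61688232421875), (130.96939086914062, 130.62521362304688), 87.03216552734375) [[596.7999877929688, 98.5999984741211], [727.2000122070312, 91.80000305175781], [734.0, 222.60000610351562], [603.5, 229.39999389648438]]
```

Emit:
{"method": "arm_command", "body": {
  "dr": [
    [0, 0, 0],
    [0, 0, 0],
    [0, 0, 0],
    [0, 0, 0],
    [0, 0, 0],
    [0, 0, 0],
    [0, 0, 0],
    [0, 0, 0],
    [0, 0, 0],
    [0, 0, 0]
  ],
  "linear": [
    [0.02, 0, -0.01],
    [0.045, 0, -0.03],
    [0.06, 0, -0.05],
    [0.062, 0, -0.07],
    [0.062, 0, -0.085],
    [0.062, 0, -0.095],
    [0.062, 0, -0.102],
    [0.062, 0, -0.106],
    [0.062, 0, -0.108],
    [0.062, 0, -0.108]
  ],
  "hand": [0, 0, 0, 0, 0, 0, 0, 0, 0, 0]
}}

```text
t: 7.4
position: [512.1, 172.1, 29.7]
tool_rot: [0.0, 0.019, 1.0, 0.0]
force: [-0.1, -0.0, -1.2]
gripper_width: 0.224
grasp_force: 58.6
```

Emit:
{"method": "arm_command", "body": {
  "dr": [
    [0, 0, 0],
    [0, 0, 0],
    [0, 0, 0],
    [0, 0, 0]
  ],
  "linear": [
    [0, 0, -0.001],
    [0, 0, -0.002],
    [0, 0, -0.003],
    [0, 0, -0.003]
  ],
  "hand": [0, 0, 0, 0]
}}

```text
t: 7.8
position: [511.9, 172.1, 26.3]
tool_rot: [0.0, 0.019, 1.0, 0.0]
force: [0.2, 0.5, -1.3]
gripper_width: 0.218
grasp_force: 58.6
```

```bash
cat > side.py <<'E'
import sys
from h import *
im,d,K,T,s=grab("side"); n=sys.argv[1]; np.savez(n+".npz",im=im,d=d,K=K,T=T)
save(cv2.resize(im[150:240,240:400],None,fx=5,fy=5,interpolation=cv2.INTER_CUBIC),f"pics/{n}.png")
print(s["t"],s["position"].round(1),s["tool_rot"].round(4),s["force"].round(1))
A=np.load("side0.npz"); O=np.array([597.4,168.1]); a=np.deg2rad(-2.3); R=np.array([[np.cos(a),-np.sin(a)],[np.sin(a),np.cos(a)]])
P0=cloud(A["d"],A["K"],A["T"]); P1=cloud(d,K,T); L=(P0[...,:2]-O)@R
dz=P1[...,2]-P0[...,2]; ok=(np.abs(L[...,1])<56)&(P0[...,2]>17)&(P0[...,2]<32)&(A["im"].max(2)<60)&(np.abs(dz)<8)
for x0 in range(0,125,20):
    m=ok&(L[...,0]>x0)&(L[...,0]<x0+20); print(x0+10,m.sum(),"dz",dz[m].mean().round(2))
m=ok&(L[...,0]>5)&(L[...,0]<118); print("lift at bar",(np.sum(dz[m]*(125-L[m][:,0]))/np.sum((125-L[m][:,0])**2)*125).round(2))
b=(np.abs(L[...,1])<60)&(L[...,0]>-100)&(L[...,0]<-5)&(np.abs(dz)<6)&(P0[...,2]<15); print("base dz",b.sum(),dz[b].mean().round(2))
H,S,V=cv2.split(cv2.cvtColor(im,cv2.COLOR_RGB2HSV)); L1=(P1[...,:2]-O)@R
y=(H>15)&(H<35)&(S>150)&(np.abs(L1[...,1])<40)&(np.abs(L1[...,0]+50)<80)
Q=np.c_[L1[y],P1[y][:,2]]; print("wedge pts",len(Q),np.percentile(Q,[2,50,98],axis=0).round(1).tolist())
E
python3 side.py s1
```

```text
7.8 [511.9 172.1  26.3] [0.     0.0194 0.9998 0.    ] [ 0.2  0.5 -1.3]
10 229 dz -0.08
30 249 dz -0.06
50 66 dz 0.25
70 129 dz 0.1
90 179 dz 0.04
110 232 dz -0.3
130 15 dz 0.05
lift at bar -0.08
base dz 924 0.17
wedge pts 168 [[-89.6, -12.0, 11.5], [-58.9, -6.5, 17.6], [-31.1, 9.4, 26.4]]
```

View pics/s1.png

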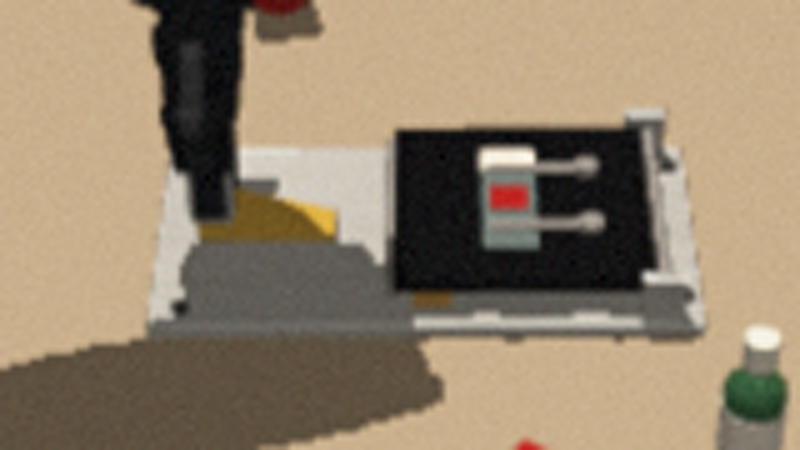

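Side crop: the wedge hangs just over the apron with its thin end at (337,225), about 29 mm short of the bar, which is at column 392. Now I'll lower it to contact.

Emit:
{"method": "arm_command", "body": {
  "dr": [
    [0, 0, 0],
    [0, 0, 0],
    [0, 0, 0],
    [0, 0, 0],
    [0, 0, 0],
    [0, 0, 0]
  ],
  "linear": [
    [0, 0, -0.0005],
    [0, 0, -0.001],
    [0, 0, -0.0015],
    [0, 0, -0.002],
    [0, 0, -0.0025],
    [0, 0, -0.0025]
  ],
  "hand": [0, 0, 0, 0, 0, 0]
}}

```text
t: 8.45
position: [511.9, 172.0, 23.7]
tool_rot: [-0.0, 0.019, 1.0, -0.0]
force: [0.6, -1.3, -0.6]
gripper_width: 0.22
grasp_force: 58.6
```

Emit:
{"method": "arm_command", "body": {
  "dr": [
    [0, 0, 0],
    [0, 0, 0],
    [0, 0, 0],
    [0, 0, 0]
  ],
  "linear": [
    [0, 0, -0.0005],
    [0, 0, -0.001],
    [0, 0, -0.0015],
    [0, 0, -0.0015]
  ],
  "hand": [0, 0, 0, 0]
}}

```text
t: 8.85
position: [512.0, 172.1, 23.4]
tool_rot: [0.0, 0.019, 1.0, -0.0]
force: [-2.7, 0.6, 7.0]
gripper_width: 0.224
grasp_force: 59.7
```

Emit:
{"method": "arm_command", "body": {
  "dr": [
    [0, 0, 0],
    [0, 0, 0],
    [0, 0, 0],
    [0, 0, 0],
    [0, 0, 0],
    [0, 0, 0],
    [0, 0, 0],
    [0, 0, 0],
    [0, 0, 0],
    [0, 0, 0]
  ],
  "linear": [
    [0.003, -0.0001, 0],
    [0.007, -0.0003, 0],
    [0.011, -0.0004, 0],
    [0.015, -0.0006, 0],
    [0.019, -0.0008, 0],
    [0.023, -0.0009, 0],
    [0.027, -0.0011, 0],
    [0.031, -0.0012, 0],
    [0.034, -0.0014, 0],
    [0.036, -0.0014, 0]
  ],
  "hand": [0, 0, 0, 0, 0, 0, 0, 0, 0, 0]
}}

```text
t: 9.85
position: [547.0, 170.9, 23.4]
tool_rot: [-0.001, 0.019, 1.0, 0.0]
force: [-5.7, 0.5, 10.2]
gripper_width: 0.225
grasp_force: 59.9
```

Emit:
{"method": "arm_command", "body": {
  "dr": [
    [0, 0, 0],
    [0, 0, 0],
    [0, 0, 0],
    [0, 0, 0],
    [0, 0, 0],
    [0, 0, 0]
  ],
  "linear": [
    [0.002, -0.0001, 0],
    [0.004, -0.0002, 0],
    [0.006, -0.0002, 0],
    [0.008, -0.0003, 0],
    [0.01, -0.0004, 0],
    [0.01, -0.0004, 0]
  ],
  "hand": [0, 0, 0, 0, 0, 0]
}}

```text
t: 10.45
position: [554.3, 170.6, 23.4]
tool_rot: [-0.003, 0.019, 1.0, 0.0]
force: [-11.4, 1.1, 15.5]
gripper_width: 0.218
grasp_force: 60.7
```

```bash
python3 side.py s2
```

```text
10.45 [554.3 170.6  23.4] [-3.400e-03  1.900e-02  9.998e-01  4.000e-04] [-11.4   1.1  15.5]
10 231 dz -0.09
30 246 dz 0.25
50 68 dz 0.39
70 130 dz -0.05
90 183 dz -0.23
110 231 dz -0.03
130 15 dz 0.78
lift at bar 0.1
base dz 966 0.14
wedge pts 104 [[-46.9, -11.9, 10.5], [-22.7, -7.4, 17.1], [-6.0, 8.6, 23.8]]
```

Emit:
{"method": "arm_command", "body": {
  "dr": [
    [0, 0, 0],
    [0, 0, 0],
    [0, 0, 0],
    [0, 0, 0],
    [0, 0, 0],
    [0, 0, 0]
  ],
  "linear": [
    [0.001, 0, 0.0005],
    [0.002, -0.0001, 0.0005],
    [0.003, -0.0001, 0.0005],
    [0.004, -0.0002, 0.0005],
    [0.005, -0.0002, 0.0005],
    [0.005, -0.0002, 0.0005]
  ],
  "hand": [0, 0, 0, 0, 0, 0]
}}

```text
t: 11.1
position: [556.2, 170.5, 23.5]
tool_rot: [-0.006, 0.019, 1.0, 0.0]
force: [-16.1, 0.9, 20.0]
gripper_width: 0.226
grasp_force: 61.2
```

```bash
python3 side.py s3
```

```text
11.1 [556.2 170.5  23.5] [-6.100e-03  1.880e-02  9.998e-01  3.000e-04] [-16.1   0.9  20. ]
10 229 dz 0.28
30 249 dz 0.45
50 67 dz 0.45
70 131 dz 0.22
90 183 dz 0.12
110 231 dz 0.12
130 15 dz 0.33
lift at bar 0.44
base dz 968 0.13
wedge pts 98 [[-46.6, -12.2, 11.7], [-21.5, -7.0, 18.1], [-5.9, 10.2, 24.0]]
```

Emit:
{"method": "arm_command", "body": {
  "dr": [
    [0, 0, 0],
    [0, 0, 0],
    [0, 0, 0],
    [0, 0, 0],
    [0, 0, 0],
    [0, 0, 0],
    [0, 0, 0]
  ],
  "linear": [
    [0.001, 0, 0.0005],
    [0.002, -0.0001, 0.001],
    [0.003, -0.0001, 0.0015],
    [0.004, -0.0002, 0.0015],
    [0.005, -0.0002, 0.0015],
    [0.005, -0.0002, 0.0015],
    [0.005, -0.0002, 0.0015]
  ],
  "hand": [0, 0, 0, 0, 0, 0, 0]
}}

```text
t: 11.85
position: [562.9, 169.9, 23.7]
tool_rot: [-0.005, 0.019, 1.0, -0.0]
force: [-10.0, 1.2, 8.4]
gripper_width: 0.223
grasp_force: 59.6
```

```bash
python3 side.py s4
```

```text
11.85 [562.9 169.9  23.7] [-0.0047  0.0191  0.9998 -0.    ] [-10.    1.2   8.4]
10 228 dz 2.21
30 249 dz 1.88
50 68 dz 1.58
70 131 dz 1.18
90 182 dz 0.67
110 231 dz 0.26
130 15 dz 0.34
lift at bar 2.42
base dz 985 0.15
wedge pts 87 [[-39.5, -12.1, 10.0], [-17.7, -8.7, 17.9], [-5.9, 10.1, 24.4]]
```

Emit:
{"method": "arm_command", "body": {
  "dr": [
    [0, 0, 0],
    [0, 0, 0],
    [0, 0, 0],
    [0, 0, 0],
    [0, 0, 0],
    [0, 0, 0]
  ],
  "linear": [
    [0.0007, 0, 0],
    [0.0014, -0.0001, 0],
    [0.0021, -0.0001, 0],
    [0.0025, -0.0001, 0],
    [0.0025, -0.0001, 0],
    [0.0025, -0.0001, 0]
  ],
  "hand": [0, 0, 0, 0, 0, 0]
}}

```text
t: 12.5
position: [565.2, 169.8, 23.7]
tool_rot: [-0.005, 0.019, 1.0, -0.0]
force: [-10.2, 0.3, 8.6]
gripper_width: 0.226
grasp_force: 59.7
```

```bash
python3 side.py s5
```

```text
12.5 [565.2 169.8  23.7] [-0.0048  0.019   0.9998 -0.    ] [-10.2   0.3   8.6]
10 230 dz 2.79
30 248 dz 2.52
50 68 dz 2.17
70 131 dz 1.53
90 183 dz 0.78
110 231 dz 0.17
130 14 dz 0.39
lift at bar 3.16
base dz 986 0.1
wedge pts 80 [[-37.1, -13.1, 8.6], [-15.5, -8.0, 18.5], [-5.8, 8.3, 24.4]]
```

View pics/s5.png

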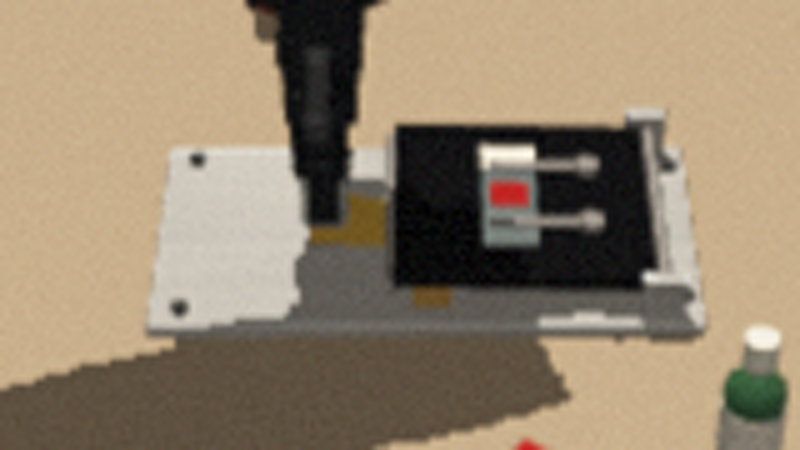

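The side crop shows the wedge under the bar at (385,220) and still gripped, with the plate edge raised clear of the brass rest at (432,297). The measured lift is about 3.0–3.1 mm and the forces are steady, so I'm handing in.

```bash
python3 -c "
from workcell import bot
print(bot.sign_off())"
```

```text
the job is handed in; nothing more can be done
None
```

The job is handed in: the yellow tray wedge is under the front bar and still gripped, with the plate edge measured about 3 mm up, after 12.5 s of robot time.

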